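# Seat the round blank and switch the hold-down vacuum to full

## Robot

A 6-joint arm with a two-finger parallel gripper is mounted at the origin on the work surface. World frame = base frame: x ahead of the robot, y to its left, z up, the work surface at z = 0. Lengths are in mm, angles in rad, forces in N, time in s.
With the tool pointing down it reaches from about 325 to 775 mm from the base axis. Payload 9.3 kg.
Tool frame: the origin (TCP) lies at the very end of the fingers, on their centre line; the grasp point (between the pads) lies 19 mm behind it; z points along the fingers, y is the line along which they close (so a half turn about z gives the same grasp; the last joint's range is limited). The gripper opens to 85 mm and grips with 20 to 120 N. Pads are 22 mm wide; open, the fingers measure 114 mm over their backs; the gripper's body (76 mm by 85 mm) begins 54 mm behind the grasp point. The pads swing forward as they close: fully open they stand 13 mm farther back than shut.
Start: joints at [-1.311, 0.259, 0.021, 1.334, 0, 1.418], TCP at [220.64, -503.8, 231.279] pointing down, gripper open.
Joint ranges: [-3.04, 3.04], [-0.91, 1.82], [-1.04, 1.36], [-1.92, 1.95], [-1.52, 1.45], [-3.14, 3.14]. Speed limits (rad/s): [2.22, 2.22, 2.79, 3.14, 3.14, 3.14].

## Interface

Orientations are given as a 3x3 rotation matrix whose columns are the frame's x, y, z axes.
In Python, from cell import arm, eyes gives the robot as it stands.
- The arm moves only by the tool carry_out, never from a script. Its argument "deltas" is a list of rows, each an object with "hand": the closure, from 0 (fully open) to 1 (shut); "translation": the shift along the tool's x, y, z in mm, a list of three; "twist": the turn about the tool's z in rad. In form: [{"hand": hand, "translation": [dx, dy, dz], "twist": twist}, ...]. A call has 1 to 12 rows; each row is the pose to reach, as a shift and turn from the pose commanded when the call began, along the tool's axes at that moment; what a row does not reach only later rows make up. A row lasts 1/8 s, in which the tool goes at most 62.5 mm and 10.7 degrees, less where a joint would pass 70% of its speed; a pose out of reach is approached as far as the arm can. A call with a gripper value outside its range is refused whole. The fingers move at their own pace and stop on an object; "grip_force" is the grip in N (left out, the last holds). Time passes only in rows, so rows that repeat a pose let the fingers close. It gives the time, the measured TCP pose, the force, the opening and the grip force at its end, in the units of the state.
- arm.sense(): the state, without advancing time (a new reading comes with each control period).
- eyes.capture(name): name is "side" or "top" or "wrist"; returns a dict with "color" (400x640x3 uint8, red, green, blue), "fx", "fy", "cx", "cy" (pixels), "D" ([k1, k2, p1, p2, k3] as OpenCV has them; the pictures are not rectified), "R" (3x3) and "t" (3): a world point X has camera coordinates R X + t. Camera axes: x right, y down, z forward; pixel columns grow to the right and rows downward; lengths in mm; the calibration is good to about 2 mm. A picture is of the moment at which its call begins. There is no depth.
- arm.sign_off(): hands the job in; it is judged then, once.
The state is a dict: "time": time; "joints": joint angles; "qd": joint speeds; "joint_efforts": joint torques, N m; "tool_pos": TCP position; "orientation": TCP orientation; "contact_force": force on the tool from outside, world axes, zero at the start; "wrist_torque": the same for the moment, N m; "finger_gap": finger opening in mm; "gripper_force": force on a finger pad.
Only numpy, scipy, OpenCV 4.12 (cv2) and the standard library are available. Lean on these libraries where they do the work, as an engineer would, in place of code of your own. Each camera call takes 0.05 s, during which the arm holds its last target. There are 200 camera calls.

## Task

Get the round blank ready for routing: push the yellow disc that lies on the aluminium hold-down plate along the plate until it rests against both rails of the V stop, and only then slide the lever of the vacuum valve past its first detent (half vacuum) and on to its second stop (full vacuum), as far as it goes, and leave it there. Do it all by pushing with the fingers: the disc must not be lifted off the plate. Leave everything else on the bench where it is.

Things in the scene. Friction and masses are not known exactly. Their poses are not given: they have to be found in the camera images.
- plate: Aluminium hold-down plate fixed to the bench, 240 (x) x 200 (y) x 18 mm thick. Origin at the centre of its underside, z up. At its +x end stand two steel rails, 12 mm high, 10 mm thick and 105 mm long, at 60 degrees to each other: a V that opens toward the plate's -x. The inner faces of the rails meet 112 mm from the plate's centre along +x. The bench top is at z = 0. The plate stands to the left or to the right of the valve.
- v_seat (a point): The point where the centre of the disc comes to lie when the disc touches both rails: on the plate's centre line, 36 mm from its centre along +x, 30 mm above the bench. Axes as the plate's.
- blank_center (a point): Centre of the yellow polythene disc on the plate (the blank): diameter 76 mm, 24 mm thick, lying flat, about 105 g, slippery on the plate and the rails. It starts 65 to 100 mm from its seat, on the plate's open -x side. Its centre is 12 mm above the plate's top.
- valve: Vacuum valve, a grey box fixed to the bench, 165 mm long (x), 80 mm wide (y), top 50 mm above the bench. Origin at bench height under the middle of the slot in its top. A round pressure gauge (40 mm across, 11 mm high) sits on the top at its +x end. The lever slides along the slot, along the valve's x, toward the gauge.
- lever_head (a point): Centre of the black head of the valve's lever: a block 18 mm (x, along the slot) x 36 mm (y) x 32 mm tall, from 68 to 100 mm above the bench, on a thin steel stem. Axes as the valve's. It stands 35 mm to the -x side of the slot's middle when the lever is off, and 35 mm to the +x side at the second stop.
- vac_lever (a joint): How far the lever has slid from off toward the gauge, in m: 0 off, 0.035 first detent (a sprung notch: about 4 to 10 N to push into it and again to leave it), 0.070 second stop (a hard end stop, with one more sprung ridge of about 4 to 10 N just before it). Friction about 1.5 N; it stays where it is left. It starts between 0 and 0.008.
- collet: Bystander: steel collet, 26 mm across, 36 mm tall, standing on the plate's corner at +x +y, outside the V. Origin at the centre of its underside.
- spare_low: Bystander: the lower of two spare yellow discs stacked on the bench at the back; each 76 mm across, 24 mm thick. Origin at the centre of its underside.
- spare_high: Bystander: the upper disc of that stack. Origin at the centre of its underside.
- screwdriver: Bystander: screwdriver 210 mm long lying on the bench at the left. Origin at its middle, on the bench; its x axis points to the tip.
- tape: Bystander: roll of paper tape, 96 mm across, 25 mm high, lying at the right. Origin at the centre of its underside.
- wrench: Bystander: spanner 130 mm long, 8 mm thick, lying across in front of the plate and the valve, on the robot's side. Origin at its middle, on the bench.
- bit_rack: Bystander: yellow rack of router bits, 60 x 130 mm, 60 mm tall, at the back. Origin at the centre of its underside.
Not all that is in view belongs to the job. Leave any blue look-alike of the valve alone. What is shaped like the part that bears blank_center but red is not meant.

How it is judged (in metres and radians):
On the way, in this order (a step that is already met when the one before it is completed fails the run):
1. the disc rests against both rails of the V stop while the lever is still off (short of its first detent) (horizontal distance between blank_center and v_seat below 0.004 m and angle between blank_center's own z axis and vertical below 0.06 rad and value of joint vac_lever below 0.02 m), for 0.2 s.
2. the lever has been slid past the first detent to the second stop (value of joint vac_lever above 0.066 m), for 0.2 s.
At the end, for the whole second after the job is handed in: The disc lies flat on the plate against both rails (centre within 4 mm of its seat), and the lever rests at the second stop (within 4 mm of the end of its 70 mm travel) (horizontal distance between blank_center and v_seat below 0.004 m and angle between blank_center's own z axis and vertical below 0.06 rad and z of blank_center in the frame of plate below 0.034 m and value of joint vac_lever above 0.066 m and velocity of joint vac_lever between -0.005 and 0.005 m/s); the robot touches nothing.
It fails at once if the disc is lifted or tipped off the plate (centre more than 8 mm above where it lies) (z of blank_center in the frame of plate above 0.038 m).
It fails at once if the lever is pushed into its first detent or further while the disc is not against the rails (more than 8 mm from its seat) (value of joint vac_lever above 0.03 m and horizontal distance between blank_center and v_seat above 0.008 m).
It fails at once if a bystander (collet, spare disc, screwdriver, tape, spanner or bit rack) is moved by more than 20 mm (distance of any of collet, spare_low, spare_high, screwdriver, tape, wrench, bit_rack from where it was at the start of the episode above 0.02 m).
It also fails if it takes over 61 s, if anything falls off the work surface, if the arm or the gripper's body presses on something with over 40 N, if the wrist force passes 120 N, or if a joint passes its speed limit or range.

## Working session

There is one attempt and no reset: what is moved stays moved. The work goes in short steps, Python scripts to look and compute and a tool call to move; the robot and the scene stay as the last step left them, time stands still between calls to the robot, and variables do not carry over. Pictures are saved under pics/ and viewed, at most 10 in all, crops included, and the job is handed in when it is done.

Besides the shell and the picture viewer there is one more tool, called after ">>>" as name(argument=value, ...), one argument or row to a line, values as JSON. carry_out: Moves the arm, as the interface text tells. Its arguments: {"type":"object","properties":{"deltas":{"type":"array"},"grip_force":{"type":"number"}},"required":["deltas"]}

```bash
mkdir -p pics; cat > h.py <<'E'
import numpy as np, cv2
from cell import arm, eyes
def cap(n,f=None):
    c=eyes.capture(n)
    if f: cv2.imwrite('pics/'+f,c['color'][:,:,::-1])
    return c
def K(c): return np.array([[c['fx'],0,c['cx']],[0,c['fy'],c['cy']],[0,0,1.]])
def ray(c,px):
    p=cv2.undistortPoints(np.array(px,float).reshape(-1,1,2),K(c),np.array(c['D'],float)).reshape(-1,2)
    R=np.array(c['R']);d=np.c_[p,np.ones(len(p))]@R
    return -R.T@np.array(c['t']),d
def onz(c,px,z):
    o,d=ray(c,px); return o+d*((z-o[2])/d[:,2])[:,None]
def proj(c,X):
    return cv2.projectPoints(np.array(X,float).reshape(-1,1,3),cv2.Rodrigues(np.array(c['R'],float))[0],np.array(c['t'],float),K(c),np.array(c['D'],float))[0].reshape(-1,2)
E
python3 - <<'E'
from h import *
t=cap('top','top0.png');s=cap('side','side0.png')
for c in(t,s):print(ray(c,[[320,200]]))
print(arm.sense())
E
```

```text
(array([ 326.57634962,   -7.30791605, 1029.49512799]), array([[ 0.21064061, -0.02601382, -0.97731379]]))
(array([ 462.82178823, -953.01225385,  660.42099732]), array([[ 0.04162477,  0.84767908, -0.52935934]]))
{'time': 0.1, 'joints': array([-1.31061541e+00,  2.59142327e-01,  2.08544777e-02,  1.33369324e+00,
        1.86495789e-05,  1.41819823e+00]), 'qd': array([ 3.33611711e-04, -1.54390759e-03,  2.07020898e-03, -3.65971575e-05,
       -9.51692737e-04, -5.51085825e-04]), 'joint_efforts': array([ 4.32803718e-03, -5.56696808e+01,  3.45070481e+01,  1.17067623e-02,
       -2.48810875e-04, -1.17272899e-05]), 'tool_pos': array([ 220.57547451, -503.57028682,  230.72974568]), 'orientation': array([[ 9.16009573e-01,  4.01156304e-01, -2.86764073e-04],
       [ 4.01156357e-01, -9.16008873e-01,  1.14968307e-03],
       [ 1.98524175e-04, -1.16815793e-03, -9.99999298e-01]]), 'contact_force': array([-0.49148744, -0.85337967, -0.35357823]), 'wrist_torque': array([ 0.03340411,  0.00099439, -0.0138326 ]), 'gripper_force': 0.0, 'finger_gap': 85.49268911920748}
```

View pics/top0.png

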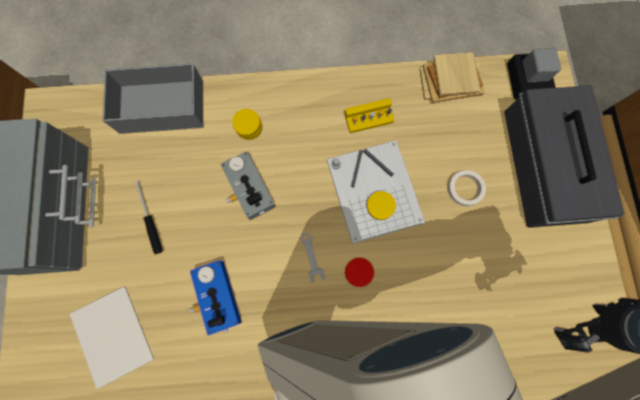

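View pics/side0.png

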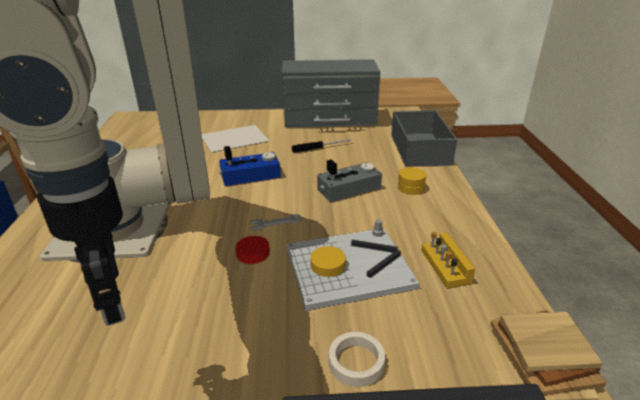

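The top view shows the plate (V at ~(370,165)) with a yellow disc at (381,205), the grey valve at (248,185) and the stacked spares at (247,123). The side view shows the same things at (328,261), (350,180) and (412,180).
- **Disc candidates:** yellow (381,205) on the plate, red (360,271), spare stack (247,123). The one meant is (381,205), because it is yellow and lies on the plate.
- **Valve candidates:** grey (248,185) and blue (215,297). The grey one is meant.

Next I measure and confirm in an enlarged crop.

```bash
cat > m.py <<'E'
from h import *
def comp(m,near,amin=20):
    n,l,s,ce=cv2.connectedComponentsWithStats(m.astype(np.uint8))
    i=min((i for i in range(1,n) if s[i,4]>amin),key=lambda i:np.hypot(*(ce[i]-near)))
    return (l==i).astype(np.uint8)
def plate(c,near):
    h=cv2.cvtColor(c['color'],cv2.COLOR_RGB2HSV)
    m=comp((h[...,1]<45)&(h[...,2]>110),near,800)
    cn=max(cv2.findContours(m,0,2)[0],key=cv2.contourArea)
    hull=cv2.convexHull(cn)
    P=onz(c,hull.reshape(-1,2),18)[:,:2].astype(np.float32)
    return cv2.minAreaRect(P)
def disc(c,near):
    h=cv2.cvtColor(c['color'],cv2.COLOR_RGB2HSV)
    m=comp((h[...,0]>20)&(h[...,0]<32)&(h[...,1]>190)&(h[...,2]>60),near)
    cn=max(cv2.findContours(m,0,2)[0],key=cv2.contourArea)
    return m,cn
E
python3 - <<'E'
from m import *
t=cap('top');s=cap('side')
for c,n,nd in((t,(345,215),(381,205)),(s,(390,285),(328,261))):
    print('plate',plate(c,n)); m,cn=disc(c,nd)
    e=cv2.fitEllipse(cn);print('disc px',e,onz(c,[e[0]],30),onz(c,[e[0]],42), m.sum())
a=cv2.resize(t['color'][110:250,190:430],None,fx=3.3,fy=3.3,interpolation=2)
b=cv2.resize(s['color'][145:310,270:430],None,fx=3.3,fy=3.3,interpolation=2)
cv2.imwrite('pics/ct.png',a[...,::-1]);cv2.imwrite('pics/cs.png',b[...,::-1])
E
```

```text
plate ((560.7353515625, -182.3038330078125), (239.3963165283203, 200.2814178466797), 11.577963829040527)
disc px ((380.7245788574219, 205.02110290527344), (26.921630859375, 27.124765396118164), 87.17481994628906) [[ 516.23232763 -192.13427953   30.        ]] [[ 513.95530629 -189.91524284   42.        ]] 604
plate ((562.5618286132812, -187.86273193359375), (239.63572692871094, 215.99525451660156), 11.534457206726074)
disc px ((327.4852600097656, 260.90716552734375), (27.89594268798828, 34.5197868347168), 91.3733139038086) [[ 515.69948902 -189.97417977   30.        ]] [[ 514.69296733 -204.49853243   42.        ]] 778
```

View pics/ct.png

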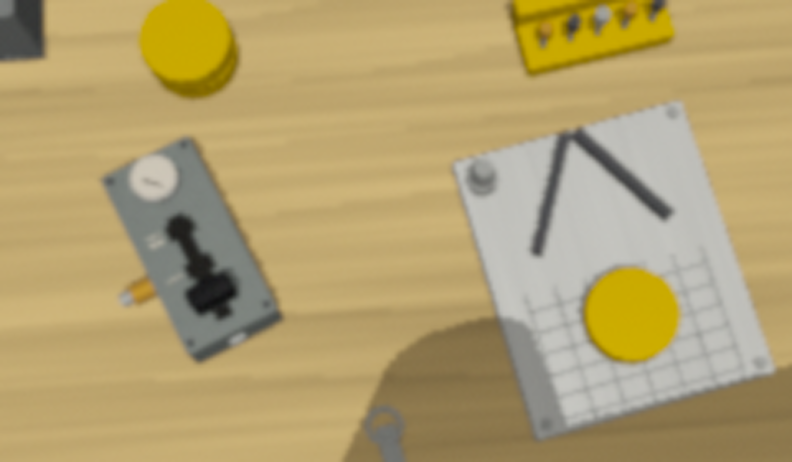

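View pics/cs.png

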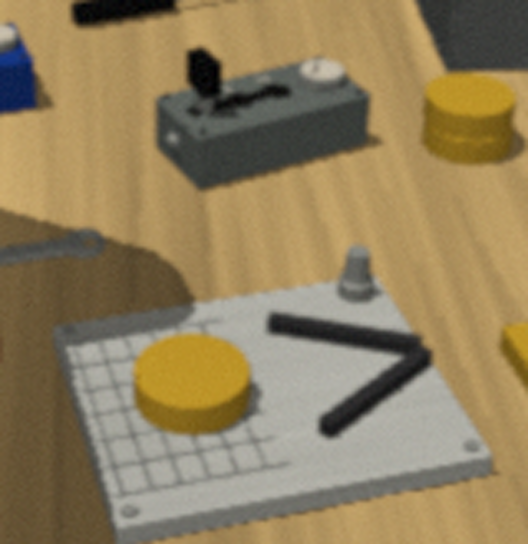

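The crops confirm it: the yellow disc on the gridded plate is at top (381,205) / side (328,261). The grey valve has its black lever head at top (254,198) / side (332,167) and its gauge at top (237,164). I'll work out the valve geometry and the moves.

```bash
python3 - <<'E'
from m import *
t=cap('top');s=cap('side')
f=lambda P,o:np.array(P)/3.3+o
T=f([(104,178),(188,140),(281,313),(192,352)],(190,110))
S=f([(158,98),(300,60),(368,96),(205,140)],(270,145))
for c,P in((t,T),(s,S)):
    print(cv2.minAreaRect(onz(c,P,50)[:,:2].astype(np.float32)))
g=onz(t,f([(154,178)],(190,110)),61)[0];print('gauge',g)
o1,d1=ray(t,f([(212,290)],(190,110)));o2,d2=ray(s,f([(205,72)],(270,145)))
A=np.c_[d1[0],-d2[0]];u=np.linalg.lstsq(A,o2-o1,rcond=None)[0]
print('head',o1+u[0]*d1[0],o2+u[1]*d2[0])
print('red',onz(t,[(360,271)],24),'wrench',onz(t,[(308,238),(318,280)],5))
st=arm.sense();R=st['orientation'];yaw=np.radians(11.57);px=np.array([np.cos(yaw),np.sin(yaw),0])
tgt=np.array([515,-191,0])-60*px;tgt[2]=120
print('delta',R.T@(tgt-st['tool_pos']),'twist',np.arctan2(R[1,0],R[0,0])-yaw)
E
```

```text
((594.3865966796875, 150.739990234375), (165.53900146484375, 74.91827392578125), 23.846725463867188)
((599.620361328125, 153.70278930664062), (156.09519958496094, 82.75613403320312), 25.487089157104492)
gauge [648.20172625 176.42733209  61.        ]
head [547.77094185 130.67100769  86.77944415] [548.91643596 130.7265021   87.05634011]
red [[ 350.72489151 -121.13921141   24.        ]] wrench [[447.1892326    5.243617     5.        ]
 [336.71247883 -12.68045914   5.        ]]
delta [ 336.42489872 -180.86449072  111.17887119] twist 0.2108243039990517
```

>>> carry_out(
  deltas=[
    {"hand": 0.58,"translation": [48,-26,0],"twist": 0.1},
    {"hand": 0.58,"translation": [96,-52,0],"twist": 0.21},
    {"hand": 0.58,"translation": [144,-78,10],"twist": 0.211},
    {"hand": 0.58,"translation": [192,-104,30],"twist": 0.211},
    {"hand": 0.58,"translation": [240,-130,50],"twist": 0.211},
    {"hand": 0.58,"translation": [288,-155,70],"twist": 0.211},
    {"hand": 0.58,"translation": [336,-181,90],"twist": 0.211},
    {"hand": 0.58,"translation": [336,-181,111],"twist": 0.211},
    {"hand": 0.58,"translation": [336,-181,111],"twist": 0.211},
    {"hand": 0.58,"translation": [336,-181,111],"twist": 0.211},
  ],
)

```text
time: 1.55
tool_pos: [455.8, -203.8, 121.0]
orientation: [[0.98, 0.2, 0.001], [0.2, -0.98, -0.0], [0.0, 0.0, -1.0]]
contact_force: [-1.2, 0.6, 0.0]
finger_gap: 35.6
gripper_force: 0.0
```

```bash
python3 - <<'E'
from m import *
w=cap('wrist','w1.png');st=arm.sense();print(st['time'],st['tool_pos'],st['orientation'],st['finger_gap'],st['contact_force'])
m,cn=disc(w,(320,200));e=cv2.fitEllipse(cn);print(e,onz(w,[e[0]],42))
E
```

```text
1.6 [ 455.9325669  -204.04591122  121.20349145] [[ 9.79924909e-01  1.99364154e-01  1.05159619e-03]
 [ 1.99364975e-01 -9.79925025e-01 -7.42612399e-04]
 [ 8.82435129e-04  9.37355835e-04 -9.99999171e-01]] 35.76255605569675 [-0.15646512  0.26333078  0.08342615]
((315.64312744140625, 113.92156982421875), (118.14926147460938, 120.94083404541016), 0.5382404327392578) [[ 516.59950413 -191.26080413   42.        ]]
```

View pics/w1.png

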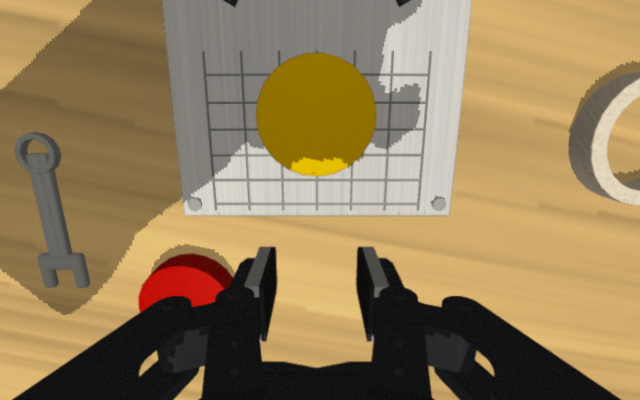

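The wrist view shows the disc at (316,114), centred ahead of the fingers. The plate is square to the tool and the red disc is clear to the left. Now I descend and push most of the way.

>>> carry_out(
  deltas=[
    {"hand": 0.58,"translation": [0,0,50],"twist": 0},
    {"hand": 0.58,"translation": [0,0,85],"twist": 0},
    {"hand": 0.58,"translation": [0,0,99],"twist": 0},
    {"hand": 0.58,"translation": [4,0,99],"twist": 0},
    {"hand": 0.58,"translation": [10,0,99],"twist": 0},
    {"hand": 0.58,"translation": [16,0,99],"twist": 0},
    {"hand": 0.58,"translation": [23,0,99],"twist": 0},
    {"hand": 0.58,"translation": [30,0,99],"twist": 0},
    {"hand": 0.58,"translation": [38,0,99],"twist": 0},
    {"hand": 0.58,"translation": [46,0,99],"twist": 0},
    {"hand": 0.58,"translation": [53,0,99],"twist": 0},
    {"hand": 0.58,"translation": [58,0,99],"twist": 0},
  ],
)

```text
time: 3.1
tool_pos: [513.1, -191.5, 21.2]
orientation: [[0.98, 0.201, -0.0], [0.201, -0.98, 0.0], [-0.0, -0.0, -1.0]]
contact_force: [-2.0, -0.7, 2.5]
finger_gap: 36.1
gripper_force: 1.4
```

>>> carry_out(
  deltas=[
    {"hand": 0.58,"translation": [6,0,0],"twist": 0},
    {"hand": 0.58,"translation": [12,0,0],"twist": 0},
    {"hand": 0.58,"translation": [18,0,0],"twist": 0},
    {"hand": 0.58,"translation": [24,0,0],"twist": 0},
    {"hand": 0.58,"translation": [28,0,0],"twist": 0},
    {"hand": 0.58,"translation": [30,0,0],"twist": 0},
    {"hand": 0.58,"translation": [30,0,0],"twist": 0},
  ],
)

```text
time: 3.98
tool_pos: [542.2, -185.5, 21.2]
orientation: [[0.98, 0.201, 0.0], [0.201, -0.98, 0.0], [0.0, -0.0, -1.0]]
contact_force: [0.1, -0.8, -0.4]
finger_gap: 35.9
gripper_force: 0.0
```

```bash
python3 - <<'E'
from m import *
w=cap('wrist','w2.png');t=cap('top');s=cap('side');st=arm.sense();print(st['time'],st['tool_pos'],st['contact_force'])
m,cn=disc(w,(320,200));(u,v),r=cv2.minEnclosingCircle(cn);print(u,v,r,onz(w,[(u,v)],42))
print('plate est', proj(w,[[596,-175.1,42]]))
E
```

```text
4.125 [ 542.0836905  -185.57411857   21.29965636] [ 0.77340845 -0.06505567  0.20268991]
315.9120178222656 168.59268188476562 103.63336181640625 [[ 587.64568448 -176.20481439   42.        ]]
plate est [[317.64704878 144.80447768]]
```

View pics/w2.png

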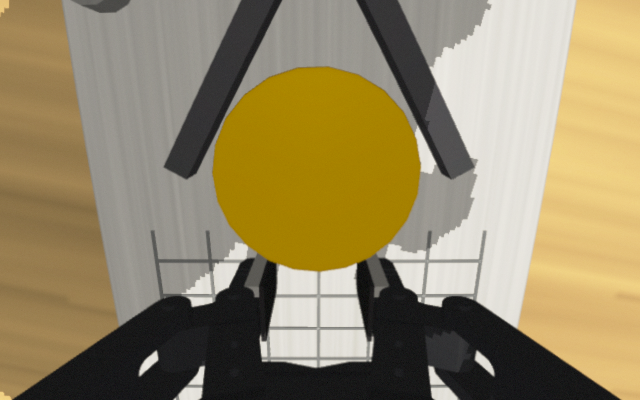

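The disc at (316,169) is centred between the rails with a small gap left on both sides. I'll inch forward and watch the force.

>>> carry_out(
  deltas=[
    {"hand": 0.58,"translation": [2,0,0],"twist": 0},
    {"hand": 0.58,"translation": [4,0,0],"twist": 0},
    {"hand": 0.58,"translation": [6,0,0],"twist": 0},
    {"hand": 0.58,"translation": [7,0,0],"twist": 0},
    {"hand": 0.58,"translation": [7,0,0],"twist": 0},
  ],
)

```text
time: 4.75
tool_pos: [549.0, -184.1, 21.3]
orientation: [[0.98, 0.201, 0.0], [0.201, -0.98, 0.0], [0.0, -0.0, -1.0]]
contact_force: [-0.4, -0.2, 1.3]
finger_gap: 35.9
gripper_force: 0.1
```

>>> carry_out(
  deltas=[
    {"hand": 0.58,"translation": [0.5,0,0],"twist": 0},
    {"hand": 0.58,"translation": [1,0,0],"twist": 0},
    {"hand": 0.58,"translation": [1,0,0],"twist": 0},
  ],
)

```text
time: 5.12
tool_pos: [549.9, -184.0, 21.3]
orientation: [[0.98, 0.2, 0.0], [0.2, -0.98, -0.0], [0.0, 0.0, -1.0]]
contact_force: [0.1, -0.6, 0.8]
finger_gap: 36.2
gripper_force: 0.3
```

```bash
python3 - <<'E'
from m import *
w=cap('wrist','w3.png');st=arm.sense();print(st['time'],st['tool_pos'],st['contact_force'])
m,cn=disc(w,(320,200));(u,v),r=cv2.minEnclosingCircle(cn);print(u,v,r,onz(w,[(u,v)],42))
E
```

```text
5.175 [ 549.8610042  -183.95417817   21.27611501] [-0.65465847 -0.16184639 -0.19930459]
316.3121643066406 168.2078094482422 104.1642837524414 [[ 595.47391934 -174.77164965   42.        ]]
```

Not in contact with the rails yet, so I keep creeping forward.

>>> carry_out(
  deltas=[
    {"hand": 0.58,"translation": [0.7,0,0],"twist": 0},
    {"hand": 0.58,"translation": [1.4,0,0],"twist": 0},
    {"hand": 0.58,"translation": [1.5,0,0],"twist": 0},
  ],
)

```text
time: 5.55
tool_pos: [551.4, -183.6, 21.3]
orientation: [[0.98, 0.201, -0.0], [0.201, -0.98, 0.0], [-0.0, -0.0, -1.0]]
contact_force: [-1.4, -0.7, 1.0]
finger_gap: 36.2
gripper_force: 0.4
```

>>> carry_out(
  deltas=[
    {"hand": 0.58,"translation": [0.7,0,0],"twist": 0},
    {"hand": 0.58,"translation": [1,0,0],"twist": 0},
    {"hand": 0.58,"translation": [1,0,0],"twist": 0},
  ],
)

```text
time: 5.92
tool_pos: [552.3, -183.5, 21.3]
orientation: [[0.98, 0.2, -0.0], [0.2, -0.98, -0.0], [-0.0, 0.0, -1.0]]
contact_force: [-0.7, -1.1, 1.2]
finger_gap: 35.9
gripper_force: 0.5
```

```bash
python3 - <<'E'
from m import *
w=cap('wrist','w4.png');st=arm.sense();print(st['time'],st['tool_pos'],st['contact_force'],st['gripper_force'])
m,cn=disc(w,(320,200));(u,v),r=cv2.minEnclosingCircle(cn);print(u,v,r,onz(w,[(u,v)],42))
E
```

```text
5.975 [ 552.2624283  -183.50502746   21.27528096] [-1.29116102 -0.58276411 -0.00296817] 0.5018175579607487
316.1227722167969 168.29766845703125 104.0009994506836 [[ 597.84356518 -174.23049472   42.        ]]
```

View pics/w4.png

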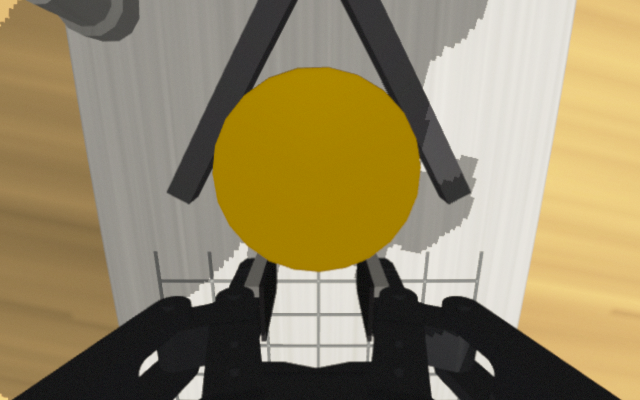

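The disc at (316,168) now overlaps the inner edges of both rails, but the force is still about 1 N. I continue until the force rises.

>>> carry_out(
  deltas=[
    {"hand": 0.58,"translation": [0.5,0,0],"twist": 0},
    {"hand": 0.58,"translation": [1,0,0],"twist": 0},
    {"hand": 0.58,"translation": [1,0,0],"twist": 0},
  ],
)

```text
time: 6.35
tool_pos: [552.7, -183.5, 21.2]
orientation: [[0.98, 0.2, -0.001], [0.2, -0.98, -0.0], [-0.001, 0.0, -1.0]]
contact_force: [-4.9, -1.5, 1.5]
finger_gap: 36.0
gripper_force: 2.4
```

>>> carry_out(
  deltas=[
    {"hand": 0.58,"translation": [0.5,0,0],"twist": 0},
    {"hand": 0.58,"translation": [1,0,0],"twist": 0},
    {"hand": 0.58,"translation": [1,0,0],"twist": 0},
  ],
)

```text
time: 6.72
tool_pos: [553.0, -183.5, 21.2]
orientation: [[0.98, 0.2, -0.003], [0.2, -0.98, -0.001], [-0.003, 0.0, -1.0]]
contact_force: [-8.4, -4.7, 4.0]
finger_gap: 35.5
gripper_force: 4.1
```

The force rose to about 10 N, so the disc is seated. I back off, lift and check.

>>> carry_out(
  deltas=[
    {"hand": 0.58,"translation": [-3,0,0],"twist": 0},
    {"hand": 0.58,"translation": [-12,0,0],"twist": 0},
    {"hand": 0.58,"translation": [-40,0,0],"twist": 0},
    {"hand": 0.58,"translation": [-70,0,-40],"twist": 0},
    {"hand": 0.58,"translation": [-70,0,-100],"twist": 0},
    {"hand": 0.58,"translation": [-70,0,-140],"twist": 0},
    {"hand": 0.58,"translation": [-70,0,-140],"twist": 0},
    {"hand": 0.58,"translation": [-70,0,-140],"twist": 0},
  ],
)

```text
time: 7.72
tool_pos: [485.3, -196.9, 160.8]
orientation: [[0.98, 0.2, -0.0], [0.2, -0.98, 0.0], [-0.0, -0.0, -1.0]]
contact_force: [-0.3, 0.7, -0.4]
finger_gap: 35.9
gripper_force: 0.0
```

```bash
python3 - <<'E'
from m import *
w=cap('wrist','w5.png');t=cap('top');st=arm.sense();print(st['time'],st['tool_pos'],st['orientation'][0],st['contact_force'])
m,cn=disc(w,(320,150));(u,v),r=cv2.minEnclosingCircle(cn);print(u,v,r,onz(w,[(u,v)],42))
b=cv2.resize(w['color'][:260,160:480],None,fx=2.3,fy=2.3,interpolation=2);cv2.imwrite('pics/w5c.png',b[...,::-1])
# lever approach: 40 mm behind head along valve -x, high
R=st['orientation'];yaw=np.radians(24.3);vx=np.array([np.cos(yaw),np.sin(yaw),0])
tgt=np.array([548.3,130.7,0])-45*vx;tgt[2]=160
print(tgt,'delta',R.T@(tgt-st['tool_pos']),'twist',np.arctan2(R[1,0],R[0,0])-yaw)
E
```

```text
7.825 [ 485.06347758 -196.70987964  160.02670386] [ 0.97970185  0.20045279 -0.001724  ] [-0.76612337 -0.26882678  0.18040724]
317.126220703125 38.286407470703125 56.303199768066406 [[ 595.00282556 -175.1372964    42.        ]]
[507.28685255 112.18185386 160.        ] delta [  83.69121011 -298.16712017    0.36322744] twist -0.22229247709056946
```

View pics/w5c.png

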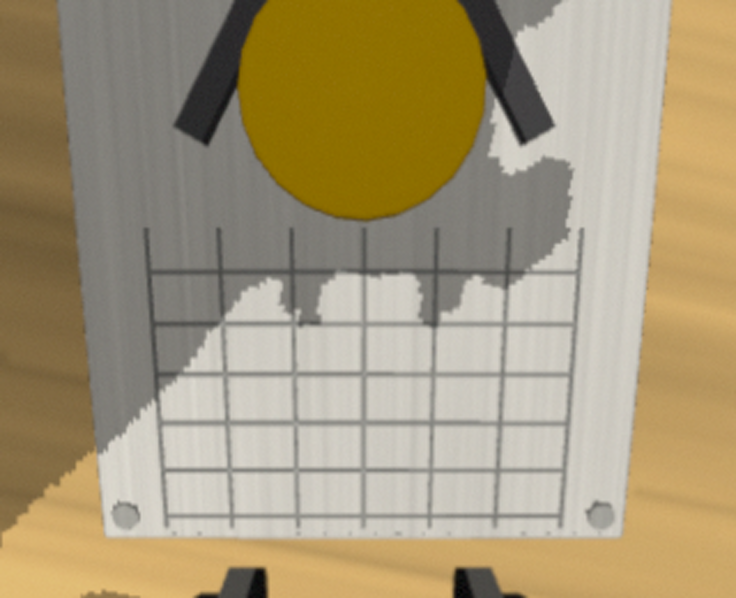

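The crop shows the disc (centre ~(317,40) full frame) between the rails, but the frame's top edge cuts it off. I'll fit the circle from the visible arc of that same image.

```bash
python3 - <<'E'
from m import *
from scipy.optimize import least_squares
def circ(c,near):
    m,cn=disc(c,near);p=cn.reshape(-1,2);p=p[(p[:,1]>3)]
    P=onz(c,p,42)[:,:2]
    f=lambda a:np.hypot(P[:,0]-a[0],P[:,1]-a[1])-38
    r=least_squares(f,P.mean(0),loss='soft_l1');return r.x,np.abs(r.fun).mean()
w=cap('wrist');print(circ(w,(317,40)))
h=cv2.cvtColor(w['color'],cv2.COLOR_RGB2HSV);
t=cap('top');m,cn=disc(t,(370,180));e=cv2.fitEllipse(cn);print('top',e,onz(t,[e[0]],42),plate(t,(380,210)))
# plate rear corners from wrist crop px and rail ends
f=lambda P:np.array(P)/2.3+(160,0)
C=onz(w,f([(106,537),(622,537)]),18);print(C)
E=onz(w,f([(207,145),(522,145)]),30);print('rail inner ends',E)
yaw=np.radians(11.57);px=np.array([np.cos(yaw),np.sin(yaw)])
print('seat from corners',C[:,:2].mean(0)+156*px,'from rails',E[:,:2].mean(0)+(76-0)*0+px*(36-(112-105*np.cos(np.pi/6))))
print(np.hypot(*(E[0]-E[1])[:2]))
E
```

```text
(array([ 595.81260795, -174.75899975]), np.float64(0.7750178055807416))
top ((371.4884033203125, 176.07838439941406), (26.082557678222656, 27.813125610351562), 40.89992904663086) [[ 593.44625918 -174.41248791   42.        ]] ((560.3863525390625, -182.7787628173828), (240.25408935546875, 200.609619140625), 11.649949073791504)
[[ 424.24281056 -110.46514409   18.        ]
 [ 464.15576759 -303.65448244   18.        ]]
rail inner ends [[ 569.95461263 -129.54140922   30.        ]
 [ 590.32542321 -228.2525177    30.        ]]
seat from corners [ 597.02943139 -175.77167495] from rails [ 594.76925948 -175.90199318]
100.7911348386542
```

The disc is seated: it lies at (595.8,-174.8) against a seat estimate of about (596,-175.5). On to the valve with the fingers shut.

>>> carry_out(
  deltas=[
    {"hand": 1,"translation": [14,-50,0],"twist": -0.1},
    {"hand": 1,"translation": [28,-100,0],"twist": -0.2},
    {"hand": 1,"translation": [42,-150,0],"twist": -0.222},
    {"hand": 1,"translation": [56,-200,0],"twist": -0.222},
    {"hand": 1,"translation": [70,-250,0],"twist": -0.222},
    {"hand": 1,"translation": [84,-298,0],"twist": -0.222},
    {"hand": 1,"translation": [84,-298,0],"twist": -0.222},
    {"hand": 1,"translation": [84,-298,0],"twist": -0.222},
  ],
)

```text
time: 8.93
tool_pos: [508.0, 111.7, 160.6]
orientation: [[0.911, 0.412, -0.001], [0.412, -0.911, -0.0], [-0.001, -0.0, -1.0]]
contact_force: [-0.1, -0.1, -0.3]
finger_gap: 0.1
gripper_force: 0.0
```

```bash
python3 - <<'E'
from m import *
w=cap('wrist','w6.png');st=arm.sense();print(st['time'],st['tool_pos'],st['orientation'][:,0],st['finger_gap'])
print(proj(w,[[548.3,130.7,100]]))
h=cv2.cvtColor(w['color'],cv2.COLOR_RGB2HSV)
E
```

```text
8.975 [508.05785844 111.15306205 160.76430626] [ 0.91164227  0.41098336 -0.00102557] -0.029418621553536143
[[315.29169999 145.61962487]]
```

View pics/w6.png

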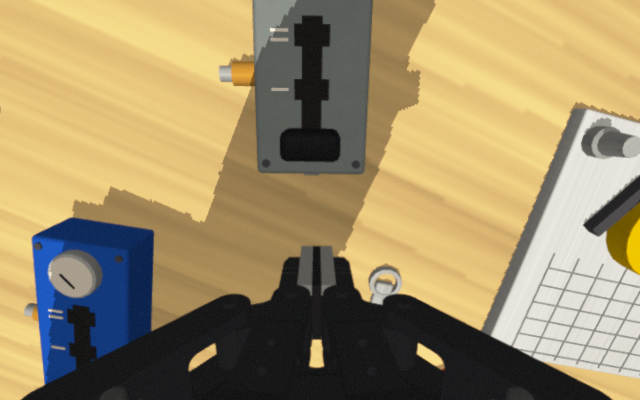

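The wrist view shows the lever head at (310,145) with the slot running straight up the image, so the tool is aligned. The head lies about 3 mm to the left of the tool's centre line. I shift, descend and push.

>>> carry_out(
  deltas=[
    {"hand": 1,"translation": [0,-3,40],"twist": 0},
    {"hand": 1,"translation": [0,-3,80],"twist": 0},
    {"hand": 1,"translation": [5,-3,80],"twist": 0},
    {"hand": 1,"translation": [12,-3,80],"twist": 0},
    {"hand": 1,"translation": [19,-3,80],"twist": 0},
    {"hand": 1,"translation": [25,-3,80],"twist": 0},
    {"hand": 1,"translation": [31,-3,80],"twist": 0},
    {"hand": 1,"translation": [37,-3,80],"twist": 0},
    {"hand": 1,"translation": [43,-3,80],"twist": 0},
    {"hand": 1,"translation": [49,-3,80],"twist": 0},
    {"hand": 1,"translation": [55,-3,80],"twist": 0},
  ],
)

```text
time: 10.35
tool_pos: [556.0, 136.5, 81.2]
orientation: [[0.912, 0.411, -0.003], [0.411, -0.912, -0.002], [-0.003, 0.0, -1.0]]
contact_force: [-3.5, -3.7, 2.8]
finger_gap: 0.3
gripper_force: 2.1
```

>>> carry_out(
  deltas=[
    {"hand": 1,"translation": [6,0,0],"twist": 0},
    {"hand": 1,"translation": [12,0,0],"twist": 0},
    {"hand": 1,"translation": [18,0,0],"twist": 0},
    {"hand": 1,"translation": [24,0,0],"twist": 0},
    {"hand": 1,"translation": [29,0,0],"twist": 0},
    {"hand": 1,"translation": [32,0,0],"twist": 0},
    {"hand": 1,"translation": [32,0,0],"twist": 0},
  ],
)

```text
time: 11.22
tool_pos: [587.0, 150.6, 81.2]
orientation: [[0.911, 0.411, 0.001], [0.411, -0.911, 0.001], [0.001, -0.0, -1.0]]
contact_force: [-0.8, 0.0, -0.4]
finger_gap: -0.0
gripper_force: 0.0
```

```bash
python3 - <<'E'
from m import *
w=cap('wrist','w7.png');st=arm.sense();print(st['time'],st['tool_pos'],st['contact_force'])
E
```

```text
11.275 [586.93507064 150.65283934  81.23931908] [ 0.2022934  -0.27716746  0.31895366]
```

View pics/w7.png

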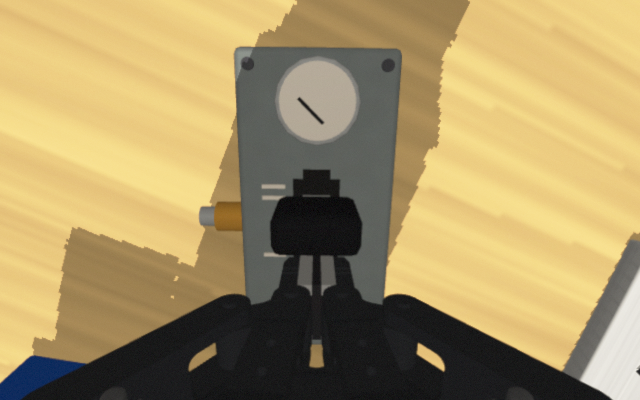

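The head at (316,225) has been pushed past the first detent and has a little travel left. I push on to the hard stop, watching the force.

>>> carry_out(
  deltas=[
    {"hand": 1,"translation": [3,0,0],"twist": 0},
    {"hand": 1,"translation": [6,0,0],"twist": 0},
    {"hand": 1,"translation": [8,0,0],"twist": 0},
    {"hand": 1,"translation": [8,0,0],"twist": 0},
  ],
)

```text
time: 11.78
tool_pos: [592.4, 153.1, 81.2]
orientation: [[0.912, 0.411, -0.003], [0.411, -0.912, -0.001], [-0.003, -0.0, -1.0]]
contact_force: [-7.5, -4.1, 3.9]
finger_gap: 0.4
gripper_force: 4.1
```

>>> carry_out(
  deltas=[
    {"hand": 1,"translation": [1,0,0],"twist": 0},
    {"hand": 1,"translation": [2,0,0],"twist": 0},
    {"hand": 1,"translation": [2,0,0],"twist": 0},
  ],
)

```text
time: 12.15
tool_pos: [592.5, 153.2, 81.2]
orientation: [[0.912, 0.411, -0.006], [0.411, -0.912, -0.002], [-0.006, -0.0, -1.0]]
contact_force: [-15.3, -6.4, 9.9]
finger_gap: 0.0
gripper_force: 8.4
```

>>> carry_out(
  deltas=[
    {"hand": 1,"translation": [1,0,0],"twist": 0},
    {"hand": 1,"translation": [2,0,0],"twist": 0},
    {"hand": 1,"translation": [2,0,0],"twist": 0},
  ],
)

```text
time: 12.52
tool_pos: [592.7, 153.3, 81.1]
orientation: [[0.912, 0.411, -0.009], [0.411, -0.912, -0.004], [-0.009, 0.0, -1.0]]
contact_force: [-22.4, -11.1, 14.6]
finger_gap: 0.4
gripper_force: 12.8
```

At 25 N nothing moves any more, so this is the hard stop. I back straight off, lift and check.

>>> carry_out(
  deltas=[
    {"hand": 1,"translation": [-4,0,0],"twist": 0},
    {"hand": 1,"translation": [-12,0,0],"twist": 0},
    {"hand": 1,"translation": [-40,0,0],"twist": 0},
    {"hand": 1,"translation": [-80,0,-40],"twist": 0},
    {"hand": 1,"translation": [-100,0,-100],"twist": 0},
    {"hand": 1,"translation": [-100,0,-120],"twist": 0},
    {"hand": 1,"translation": [-100,0,-120],"twist": 0},
    {"hand": 1,"translation": [-100,0,-120],"twist": 0},
  ],
)

```text
time: 13.52
tool_pos: [505.9, 114.0, 200.2]
orientation: [[0.912, 0.411, -0.001], [0.411, -0.912, 0.0], [-0.001, -0.0, -1.0]]
contact_force: [0.3, 1.0, 0.3]
finger_gap: -0.4
gripper_force: 0.0
```

```bash
python3 - <<'E'
from m import *
s=cap('side');t=cap('top');w=cap('wrist');st=arm.sense();print(st['time'],st['tool_pos'],st['contact_force'])
m,cn=disc(t,(371,176));e=cv2.fitEllipse(cn);print('disc top',e[0],onz(t,[e[0]],42))
m,cn=disc(s,(370,250));e=cv2.fitEllipse(cn);print('disc side',e[0],onz(s,[e[0]],30))
vx=np.array([.9116,.411,0]);hd=np.array([547,132.5,84])
for c,n in((s,'side'),(w,'wrist')):
    g=cv2.cvtColor(c['color'],cv2.COLOR_RGB2GRAY)
    p=proj(c,[hd+a*vx+[0,0,8] for a in(0,35,60,70)]);print(n,p.round(0).tolist(),[int(g[int(b),int(a)]) if 0<=b<400 else None for a,b in p])
g=cv2.cvtColor(s['color'],cv2.COLOR_RGB2GRAY);u,v=proj(s,[hd+70*vx+[0,0,8]])[0]
M=comp(g<35,(u,v),15);ys,xs=np.nonzero(M);print('side dark blob',xs.min(),xs.max(),ys.min(),ys.max(),len(xs))
o,d=ray(s,[[(xs.min()+xs.max())/2,ys.min()+1]]);
print(onz(s,[[(xs.min()+xs.max())/2,ys.min()+1]],100)-hd)
g=cv2.cvtColor(w['color'],cv2.COLOR_RGB2GRAY);u,v=proj(w,[hd+70*vx+[0,0,16]])[0]
for row in g[max(0,int(v)-30):int(v)+60:4,int(u)-30:int(u)+31:6]:print(row.tolist())
print(int(u),int(v))
E
```

```text
13.675 [505.78546581 114.06540587 199.88997095] [-0.01999919  0.04936309 -0.55629696]
disc top (371.38153076171875, 175.96664428710938) [[ 593.77288654 -174.16398009   42.        ]]
disc side (363.6831970214844, 254.3159637451172) [[ 595.92003867 -172.42062119   30.        ]]
side [[331.0, 165.0], [343.0, 162.0], [351.0, 160.0], [354.0, 159.0]] [162, 147, 7, 15]
wrist [[317.0, 136.0], [317.0, 85.0], [317.0, 46.0], [317.0, 29.0]] [18, 23, 11, 20]
side dark blob 350 358 155 168 106
[[64.37904089 33.43728318 16.        ]]
[141, 139, 142, 78, 121, 127, 122, 100, 87, 89, 92]
[140, 141, 141, 90, 77, 79, 77, 84, 92, 90, 92]
[140, 141, 138, 92, 89, 90, 89, 90, 91, 88, 92]
[142, 141, 99, 91, 91, 89, 90, 91, 90, 93, 89]
[139, 130, 52, 54, 52, 60, 59, 56, 64, 90, 91]
[142, 19, 18, 22, 22, 23, 19, 23, 20, 15, 93]
[139, 17, 28, 23, 24, 25, 25, 26, 22, 22, 89]
[95, 19, 22, 19, 23, 25, 25, 21, 25, 19, 89]
[88, 16, 22, 18, 17, 22, 19, 25, 23, 16, 91]
[115, 17, 19, 21, 20, 21, 19, 19, 22, 19, 90]
[99, 15, 15, 17, 16, 16, 20, 17, 16, 15, 91]
[109, 19, 15, 14, 18, 15, 11, 17, 12, 15, 91]
[114, 101, 9, 8, 16, 11, 7, 10, 13, 62, 93]
[90, 89, 89, 68, 19, 14, 21, 59, 80, 91, 92]
[91, 91, 90, 89, 28, 20, 21, 91, 94, 94, 92]
[88, 91, 89, 92, 23, 23, 23, 90, 91, 93, 92]
[90, 90, 90, 91, 22, 19, 21, 93, 89, 93, 93]
[91, 90, 90, 91, 22, 22, 23, 92, 91, 93, 92]
[90, 91, 90, 93, 20, 22, 21, 90, 91, 94, 94]
[89, 91, 91, 92, 21, 24, 23, 90, 91, 93, 90]
[90, 90, 90, 62, 20, 21, 17, 71, 91, 94, 92]
[92, 89, 89, 22, 24, 23, 20, 23, 93, 88, 90]
316 26
```

The lever sits at about 70 mm of travel and the disc is on its seat, with nothing touching the robot. Handing in.

```bash
python3 -c "
from cell import arm
print(arm.sign_off())"
```

```text
the job is handed in; nothing more can be done
None
```

I pushed the yellow disc against both rails of the V stop and then slid the vacuum lever to its second stop. The last camera check put the disc within about 1–2 mm of its seat and the lever at about 70 mm of travel. The job is handed in at about 14 s on the robot's clock; no verdict came back.

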